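# Load the slide-tray tester and start the test

### The arm

A 7-joint arm with a two-finger parallel gripper is mounted at the origin on the work surface. World frame = base frame: x ahead of the robot, y to its left, z up, the work surface at z = 0. Lengths are in m, angles in rad, forces in N, time in s.
With the tool pointing down it reaches from about 0.35 to 0.9 m from the base axis. Payload 8.1 kg.
Tool frame: the origin (TCP) lies where the fingers leave the gripper's body, on its centre line; the fingertips stand 66 mm ahead of it and the grasp point (between the pads) lies 47 mm ahead of it (arm.tip_reach is the distance from the TCP to the fingertips, in m); z points along the fingers, y is the direction in which the jaws open and shut (so a half turn about z gives the same grasp; the last joint's range is limited). The gripper opens to 92 mm and grips with 3 to 60 N. Pads are 19 mm wide; open, the fingers measure 130 mm over their backs; the gripper's body (75 mm by 190 mm) begins 47 mm behind the grasp point.
Start: joints at [1.004, 0.434, 0.025, 1.573, -0.012, 1.134, -0.075], TCP at [0.28, -0.559, 0.292] pointing down, gripper open.
Joint ranges: [-2.62, 2.62], [-0.44, 2.09], [-1.27, 1.32], [0.08, 2.57], [-1.32, 4.46], [0.12, 2], [-2.74, 2.74]. Speed limits (rad/s): [2.22, 2.22, 3.01, 3.01, 3.14, 3.14, 3.14].

### API

Orientations are given as a rotation vector (axis times angle).
In Python, from cell import arm gives the robot as it stands.
- The arm moves only by the tool carry_out, never from a script. Its argument "plan" is a list of rows, each a list of 5 numbers: the shift along the world's x, y, z in cm, then the turn about the world's z in rad, then the finger opening in cm, from 0 to 9.18. In form: [[tx, ty, tz, spin, fingers], ...]. A call has 1 to 20 rows; each row is the pose to reach, as a shift and turn from the pose measured when the call began; what a row does not reach only later rows make up. A row lasts 1/10 s, in which the tool goes at most 50 mm and 8.59 degrees, less where a joint would pass 70% of its speed; a pose out of reach is approached as far as the arm can. A call with a gripper value outside its range is refused whole. The fingers move at their own pace and stop on an object; "squeeze" is the grip in N (left out, the last holds). Time passes only in rows, so rows that repeat a pose let the fingers close. It gives the time, the measured TCP pose, the force and the opening at its end, in the units of the state.
- arm.observe(): the state, without advancing time (a new reading comes with each control period).
- arm.get_image(name): name is "scene" or "top" or "wrist"; returns (picture, depth): 480x640x3 uint8, red, green, blue; 480x640 float32, m along the optical axis (not along the pixel's ray), 0 where there is no reading.
- arm.get_calibration(name): a dict with "intrinsics" (3x3 intrinsics, pixels), "D" ([k1, k2, p1, p2, k3] as OpenCV has them; the pictures are not rectified), "rvec" (rotation vector, rad) and "tvec" (3), from world to camera coordinates, as OpenCV has them; the wrist camera has in their place "tool_from_camera" (4x4, takes a point from camera to tool coordinates, whose origin is the TCP and whose axes are the flange's). Camera axes: x right, y down, z forward; pixel columns grow to the right and rows downward; lengths in m; the calibration is good to about 2 mm. A picture is of the moment at which its call begins: read the wrist's pose just before it. get_calibration takes no time and is no camera call.
- arm.sign_off(): hands the job in, once; it reports no verdict.
The state is a dict: "clock": time; "joints": joint angles; "dq": joint speeds; "joint_efforts": joint torques, N m; "position": TCP position; "ee_rot": TCP orientation; "force": force on the tool from outside, world axes, zero at the start; "ft_torque": the same for the moment, N m; "width": opening from 0.0 (shut) to 1.0 (fully open).
Only numpy, scipy, OpenCV 4.12 (cv2) and the standard library are available. Lean on these libraries where they do the work, as an engineer would, in place of code of your own. Each camera call takes 0.05 s, during which the arm holds its last target. There are 200 camera calls.

### The job

The module already lies in the tester's pulled-out tray. Using the closed fingertips, push the hold-down cover over and down flat onto the module, then gently push the tray fully home into the tester, then press the large start button on the control box right down and let it come back up. Do not lift or pick up anything, do not press the two small keys, and leave everything else on the bench where it is.

Things in the scene. Friction and masses are not known exactly. Their poses are not given: they have to be found in the camera images.
- tester: slide-tray tester: fixed white and grey steel housing 300 mm wide, 260 mm deep, 125 mm high; a grey head 55 mm higher stands on its rear half, from 140 mm behind the front face. Origin: on the bench at the foot of the middle of its front face, where the tray's mouth is; own x points back into the housing (the way the tray goes home), y to the left of someone facing the front, z up.
- tray (a joint): how far the tray is out of the tester, in m: 0.15 = pulled out to its stop, 0 = fully home. It slides along the tester's x axis on runners with about 3 N of friction and stays where it is left.
- tray_front (a point): middle of the top edge of the tray's aluminium front plate, on its outer face (the face away from the housing). The plate is flat, upright, 264 mm wide and 10 mm thick, its top 112 mm and its bottom 12 mm above the bench; push it anywhere on this face. Fully home, this face stands 12 mm in front of the housing's front face. Axes as the tester's.
- nest (a point): middle of the place in the tray where the module belongs (half-way up the module), 82 mm behind the front plate's outer face, 55 mm above the bench; it moves with the tray. Axes as the tester's. Low black locating blocks stand round it, 2 mm clear of the module.
- cover (a joint): angle of the hold-down cover in rad: 0 = lying flat over the module, 1.57 = standing upright, up to 1.85 = leaning outwards past upright. It hinges on the tray's left side, lifts its free edge up and over to the left (tester's +y), and its stiff hinge (0.22 N m) holds it at any angle. It does not fall shut by itself.
- cover_hinge (a point): middle of the cover's hinge axis, which runs along the tester's x, 75 mm above the bench, 88 mm to the left (+y) of the tray's middle; it moves with the tray. The cover is an aluminium frame with a clear window, 110 mm along the hinge, 165 mm long, 8 mm thick, the axis in mid-thickness.
- cover_edge (a point): middle of the cover's free edge on its outer face (the face that looks up when shut), 165 mm from the hinge axis; a tab 44 mm wide goes 14 mm further. The outer face may be pushed anywhere, window included. Shut, the outer face is 79 mm above the bench and the underside 3 mm above the module. The point turns with the cover: its own z points out of the outer face.
- module_mid (a point): middle of the module under test, a loose grey ribbed box 75 x 110 x 26 mm, about 0.3 kg, lying in the nest.
- start_top (a point): middle of the top of the large start button: round, steel, 34 mm across, in a black collar 50 mm across, on the control box. Its top is 68 mm above the bench, 18 mm above the box's top; it goes straight down 6 mm, with 1.5 N at the start and 5 N at the bottom, and springs back.
- start (a joint): travel of the start button in m: 0 = up, 0.006 = right down.
- ctlbox: the control box, grey and black, 90 x 150 mm (x, y), 50 mm high, screwed to the bench to the left or to the right of the tray: origin at the middle of its underside; the start button is 40 mm along its +y, the two small keys 45 mm along its -y.
- keya (a joint): travel of one small key (14 mm across, 66 mm high above the bench, 21 mm along the control box's +x and 45 mm along its -y from its middle) in m, 0 = up. Leave it alone.
- keyb (a joint): travel of the other small key (21 mm along the control box's -x and 45 mm along its -y) in m, 0 = up. Leave it alone.
- spare: a second module like the first, 75 x 110 x 26 mm, waiting on the bench; origin at the middle of its underside. Leave alone.
- bin: blue open parts bin, 100 x 150 x 55 mm, origin at the middle of its underside. Leave alone.
- driver: cordless screwdriver lying on its side, about 160 x 140 x 46 mm, origin under its barrel. Leave alone.
- cutter: yellow cutter knife lying flat, 165 x 20 x 17 mm, origin at the middle of its handle's underside. Leave alone.
- tape: roll of tape lying flat, 96 mm across, 48 mm high, origin at the middle of its underside. Leave alone.
- cleaner: white bottle, 60 mm across, 150 mm high, origin at the middle of its underside. Leave alone.
- clamp: small black cable clamp, 50 x 50 x 36 mm, origin at the middle of its underside. Leave alone.
There are look-alikes about, which are no part of the job. What is shaped like the ctlbox but yellow is not meant.

How it is judged:
By the outcome, as a careful person would: the job done as asked, in the order asked, and still so for the second after the job is handed in, with the robot touching nothing.
It also fails if it takes over 58 s, if anything falls off the work surface, if the arm or the gripper's body presses on something with over 40 N, if the wrist force passes 120 N, or if a joint passes its speed limit or range.

## Working session

There is one attempt and no reset: what is moved stays moved. The work goes in short steps, Python scripts to look and compute and a tool call to move; the robot and the scene stay as the last step left them, time stands still between calls to the robot, and variables do not carry over. Pictures are saved under pics/ and viewed, about 8 in all and at most 12, crops included, and the job is handed in when it is done.

Besides the shell and the picture viewer there is one more tool, called after ">>>" by a JSON object that holds its "api" and its "payload", one argument or row to a line. carry_out: Moves the arm, as the interface text tells. Its arguments: {"type":"object","properties":{"plan":{"type":"array"},"squeeze":{"type":"number"}},"required":["plan"]}

```bash
mkdir -p pics
cat > h.py <<'E'
import numpy as np,cv2
from cell import arm
def grab(n):
    s=arm.observe(); im,d=arm.get_image(n); return s,im,d,arm.get_calibration(n)
def cloud(n,s,d,c):
    v,u=np.mgrid[0:480,0:640]
    p=cv2.undistortPoints(np.stack([u,v],-1).reshape(-1,1,2).astype(float),np.array(c["intrinsics"]),np.array(c["D"])).reshape(480,640,2)
    P=np.dstack([p[...,0]*d,p[...,1]*d,d])
    if "rvec" in c:
        R=cv2.Rodrigues(np.array(c["rvec"]))[0]; W=(P-np.array(c["tvec"]).ravel())@R
    else:
        T=np.array(c["tool_from_camera"]); R=cv2.Rodrigues(np.array(s["ee_rot"]))[0]
        W=(P@T[:3,:3].T+T[:3,3])@R.T+np.array(s["position"])
    W[d==0]=np.nan
    return W
E
python3 - <<'E'
from h import *
for n in("scene","top"):
    s,im,d,c=grab(n); cv2.imwrite(f"pics/{n}0.png",im[...,::-1]); W=cloud(n,s,d,c); np.save(f"{n}0.npy",W)
print(s)
print(arm.tip_reach)
E
```

```text
{'clock': 0.05, 'joints': array([ 1.0043973 ,  0.43522305,  0.02496563,  1.57403769, -0.01160691,
        1.13401081, -0.0751192 ]), 'dq': array([-0.00106411, -0.00021256,  0.00075365, -0.0021167 ,  0.00298651,
       -0.00054015, -0.00130472]), 'joint_efforts': array([ 1.92682404e-03, -6.69767833e+01,  9.88267623e-01, -3.15492153e+01,
       -6.07139454e-02,  3.75006034e-02,  1.03516586e-04]), 'position': array([ 0.27938512, -0.55864796,  0.29146774]), 'ee_rot': array([-3.05610922e+00, -7.21557239e-01,  7.50601142e-04]), 'force': array([-0.47264857, -0.2374875 ,  0.62266015]), 'ft_torque': array([-0.03017565,  0.03630068, -0.03652356]), 'width': 1.0012301210343302}
0.0655
```

View pics/scene0.png

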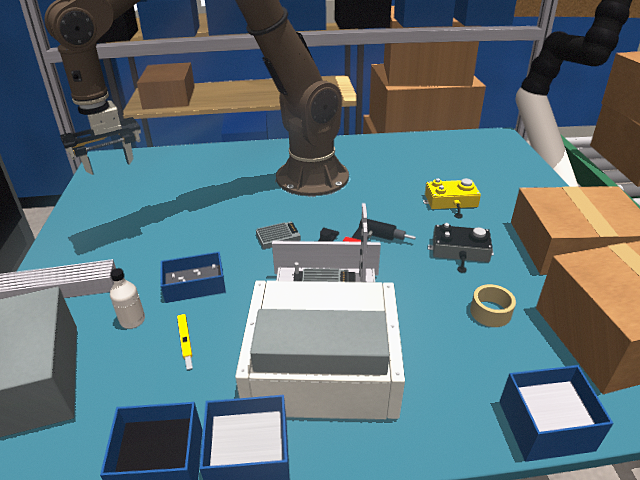

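View pics/top0.png

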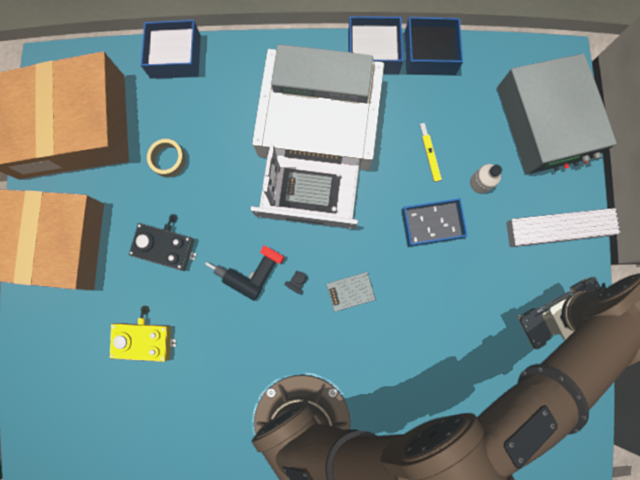

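The scene camera faces the robot. In the top view +x is up and +y is left. The tester is at about (315,110), with the tray front plate running from (252,210) to (357,225). The cover stands upright at about (273,178). The grey ctlbox is at (162,245), with its start button at (143,241) and the small keys at (180,242) and (177,262).

Run:
```python
from h import *
W=np.load("top0.npy"); 
for n,(u,v) in dict(btn=(143,241),k1=(180,242),k2=(177,262),pl=(256,211),pr=(353,223),hfl=(259,148),hfr=(370,163),hbl=(270,60),mod=(318,190),covtop=(271,155),covtop2=(275,195),bench=(300,245)).items():
    print(n,np.round(np.nanmedian(W[v-1:v+2,u-1:u+2].reshape(-1,3),0),4))
v,u=np.mgrid[0:480,0:640]
def rect(m,name):
    P=W[m]; r=cv2.minAreaRect((P[:,:2]*1000).astype(np.float32)); print(name,m.sum(),r,np.nanmedian(P[:,2])); print(np.round(cv2.boxPoints(r)))
R=(u>235)&(u<400)&(v>30)&(v<240); z=W[...,2]
rect(R&(abs(z-.125)<.006)&(v<170),"housing")
rect(R&(abs(z-.112)<.006)&(v>195),"plate")
rect(R&(z>.15)&(v>140),"cover")
C=(u>120)&(u<205)&(v>215)&(v<275)
rect(C&(abs(z-.068)<.005)&(u<160),"btn")
rect(C&(abs(z-.050)<.004),"box")
S=np.load("scene0.npy");z=S[...,2]
m=(u>355)&(u<375)&(v>195)&(v<282)&(z>.12); P=S[m]; print(len(P),np.nanmin(P,0),np.nanmax(P,0))
Rr=W[(R&(W[...,2]>.13)&(v>140))]; print(Rr.shape,np.nanmin(Rr,0),np.nanmax(Rr,0))
im=cv2.imread("pics/top0.png")[130:280,110:410]; cv2.imwrite("pics/c1.png",cv2.resize(im,(800,400),interpolation=cv2.INTER_CUBIC))
```

```text
btn [0.464  0.4029 0.0725]
k1 [0.4624 0.3077 0.061 ]
k2 [0.4121 0.3191 0.0517]
pl [0.5325 0.1085 0.1091]
pr [ 0.5024 -0.1299  0.1041]
hfl [0.6959 0.104  0.0996]
hfr [ 0.6586 -0.1756  0.0782]
hbl [0.9217 0.0768 0.1263]
mod [ 0.5929 -0.0439  0.0674]
covtop [0.6378 0.0597 0.242 ]
covtop2 [0.5842 0.0672 0.0374]
bench [0.4596 0.0046 0.0017]
housing 7155 ((779.5313720703125, -43.20219421386719), (302.47784423828125, 313.07244873046875), 82.51457977294922) 0.12541776055859766
[[ 605. -173.]
 [ 915. -214.]
 [ 954.   86.]
 [ 644.  127.]]
plate 460 ((537.8359985351562, -11.330856323242188), (261.9352111816406, 43.606632232666016), 82.96571350097656) 0.11240659747482648
[[ 500. -139.]
 [ 543. -144.]
 [ 576.  116.]
 [ 532.  121.]]
cover 391 ((608.5682373046875, 65.95933532714844), (12.634847640991211, 110.8079605102539), 82.53856658935547) 0.23490282310219693
[[553.  67.]
 [663.  53.]
 [664.  65.]
 [554.  79.]]
btn 138 ((463.4368591308594, 406.52056884765625), (43.27494812011719, 44.20624542236328), 89.93994140625) 0.06745271137507014
[[441. 385.]
 [486. 385.]
 [486. 428.]
 [441. 428.]]
box 1120 ((453.1761779785156, 366.99053955078125), (148.6032257080078, 90.4828109741211), 75.64867401123047) 0.05040965691798011
[[391. 306.]
 [479. 284.]
 [515. 428.]
 [428. 450.]]
398 [0.55298833 0.05343124 0.120432  ] [0.66880934 0.07495018 0.25563396]
(523, 3) [ 0.55361264 -0.17785634  0.13000716] [0.70374537 0.11524291 0.25920585]
```

View pics/c1.png

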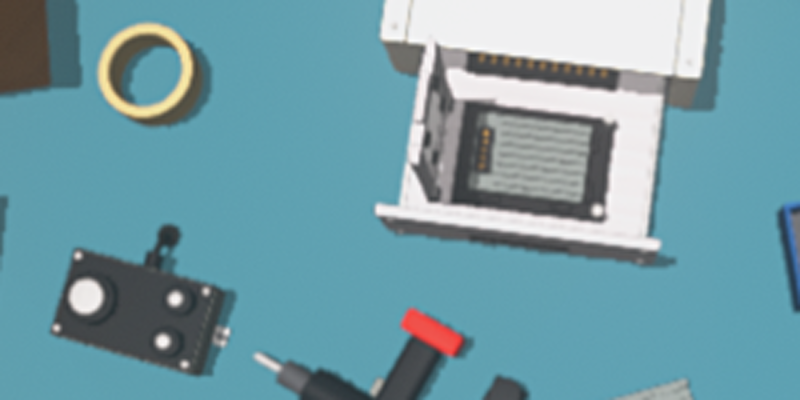

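The tester's yaw is about -7.5° and the front foot of the housing is at (0.677, -0.030). The tray front is at (0.516, -0.009), so the tray is fully out. The hinge is at (0.609, 0.0675) and the cover is roughly upright. The button is at (0.463, 0.406). First I move, with fingers closed, to above the left side of the cover.

>>> {"api": "carry_out", "payload": {
  "plan": [
    [0,0,5,0,0],
    [0,0,9,0,0],
    [3,6,9,-0.2,0],
    [5,10,9,-0.4,0],
    [7,14,9,-0.595,0],
    [9,18,9,-0.595,0],
    [11.2,22.4,9,-0.595,0],
    [13.4,26.8,9,-0.595,0],
    [15.6,31.2,9,-0.595,0],
    [17.8,35.6,9,-0.595,0],
    [20,40,9,-0.595,0],
    [22.2,44.4,9,-0.595,0],
    [24.4,48.8,9,-0.595,0],
    [26.6,53.2,9,-0.595,0],
    [28.8,57.6,9,-0.595,0],
    [31,62,9,-0.595,0],
    [33.5,66.4,9,-0.595,0],
    [33.5,66.4,9,-0.595,0],
    [33.5,66.4,9,-0.595,0],
    [33.5,66.4,9,-0.595,0]
  ],
  "squeeze": 10
}}

```text
clock: 2.1
position: [0.6142, 0.104, 0.3812]
ee_rot: [-3.134, 0.208, 0.001]
force: [0.2, -0.1, 0.3]
width: 0.009
```

>>> {"api": "carry_out", "payload": {
  "plan": [
    [0,0,-4,0,0],
    [0,0,-8,0,0],
    [0,0,-10,0,0],
    [0,0,-10,0,0]
  ]
}}

```text
clock: 2.5
position: [0.6124, 0.1013, 0.2783]
ee_rot: [3.132, -0.212, -0.01]
force: [-0.2, 0.3, -0.6]
width: 0.008
```

Run:
```python
from h import *
s,im,d,c=grab("scene"); print(s["position"],s["force"])
cv2.imwrite("pics/s1.png",cv2.resize(im[150:310,220:520,::-1],(800,427),interpolation=cv2.INTER_CUBIC))
```

```text
[0.6124105  0.10126428 0.2782898 ] [-0.19915712  0.27011378 -0.55655032]
```

View pics/s1.png

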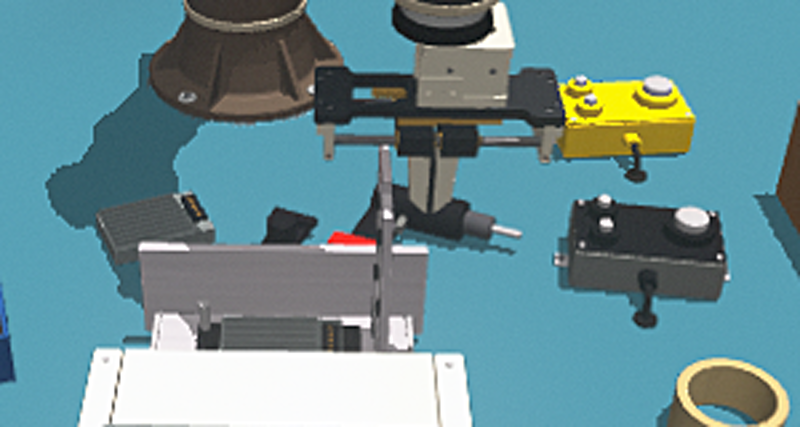

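The scene camera shows the fingertips standing about 2 cm outside the upright cover. Next I push the cover over along its arc.

>>> {"api": "carry_out", "payload": {
  "plan": [
    [-0.1,-1,0.2,0,0],
    [-0.25,-2,0.2,0,0],
    [-0.4,-2.9,0.2,0,0],
    [-0.5,-3.8,0.15,0,0],
    [-0.6,-4.7,0,0,0],
    [-0.75,-5.6,-0.15,0,0],
    [-0.85,-6.45,-0.4,0,0],
    [-0.95,-7.3,-0.7,0,0],
    [-1.1,-8.2,-1.05,0,0],
    [-1.2,-9,-1.45,0,0],
    [-1.3,-9.75,-1.9,0,0],
    [-1.4,-10.5,-2.45,0,0],
    [-1.5,-11.2,-3,0,0],
    [-1.55,-11.9,-3.6,0,0],
    [-1.65,-12.55,-4.3,0,0],
    [-1.75,-13.15,-4.95,0,0],
    [-1.8,-13.7,-5.7,0,0],
    [-1.9,-14.2,-6.45,0,0],
    [-1.9,-14.2,-6.45,0,0]
  ]
}}

```text
clock: 4.45
position: [0.5937, -0.0411, 0.2147]
ee_rot: [3.133, -0.213, -0.008]
force: [-0.5, 0.5, 0.5]
width: 0.006
```

Run:
```python
from h import *
s,im,d,c=grab("scene"); print(s["position"],s["force"])
cv2.imwrite("pics/s2.png",cv2.resize(im[150:310,220:520,::-1],(800,427),interpolation=cv2.INTER_CUBIC))
```

```text
[ 0.59372187 -0.04106974  0.2147277 ] [-0.54802337  0.49949492  0.53322795]
```

View pics/s2.png

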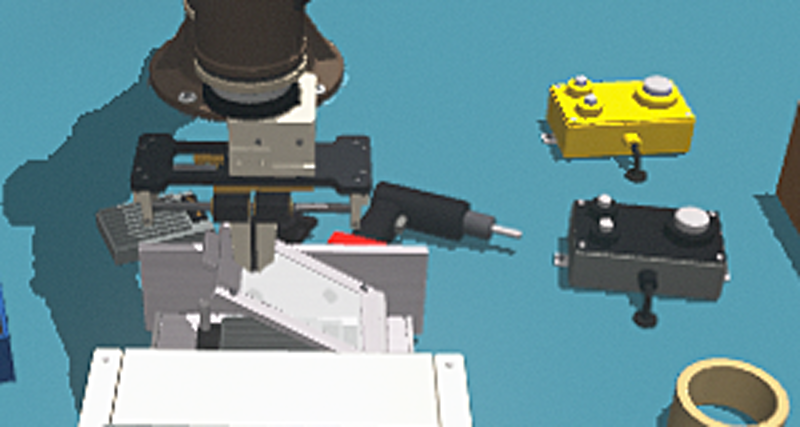

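The cover has followed to about 30° and the tip is on its window. Continuing down to flat.

>>> {"api": "carry_out", "payload": {
  "plan": [
    [-0.1,-0.5,-0.8,0,0],
    [-0.1,-0.85,-1.6,0,0],
    [-0.15,-1.2,-2.4,0,0],
    [-0.2,-1.5,-3.3,0,0],
    [-0.2,-1.7,-4.2,0,0],
    [-0.25,-1.9,-5.1,0,0],
    [-0.25,-2,-5.9,0,0],
    [-0.25,-2,-6.5,0,0],
    [-0.25,-2,-6.8,0,0],
    [-0.25,-2,-7,0,0],
    [-0.25,-2,-7.1,0,0],
    [-0.25,-2,-7.1,0,0]
  ]
}}

```text
clock: 5.7
position: [0.5915, -0.0602, 0.1444]
ee_rot: [3.133, -0.212, -0.007]
force: [0.4, 0.8, 0.5]
width: 0.005
```

>>> {"api": "carry_out", "payload": {
  "plan": [
    [0,0,-0.15,0,0],
    [0,0,-0.3,0,0],
    [0,0,-0.4,0,0],
    [0,0,-0.4,0,0]
  ]
}}

```text
clock: 6.1
position: [0.5934, -0.0604, 0.143]
ee_rot: [3.133, -0.213, 0.001]
force: [-1.6, -0.6, 18.6]
width: 0.003
```

Force rose to 18.6 N at tip z ≈ 0.0775, so the cover has bottomed out. I retreat up and move in front of the plate.

>>> {"api": "carry_out", "payload": {
  "plan": [
    [0,0,2,0,0],
    [0,0,6,0,0],
    [0,0,9,0,0],
    [-4,1.9,9,0,0],
    [-8,3.8,9,0,0],
    [-11.7,5.6,9,0,0],
    [-11.7,5.6,9,0,0]
  ]
}}

```text
clock: 6.8
position: [0.4717, -0.0021, 0.2329]
ee_rot: [3.133, -0.206, -0.004]
force: [0.5, -0.9, 1.4]
width: 0.005
```

Run:
```python
from h import *
s,im,d,c=grab("scene"); print(s["position"],s["force"])
W=cloud("scene",s,d,c); o=np.array([.516,-.009]);a=np.radians(-7.5);ex=np.array([np.cos(a),np.sin(a)]);ey=np.array([-ex[1],ex[0]])
q=W[...,:2]-o; X=q@ex; Y=q@ey
for y in (.07,.04,0,-.04,-.065):
    m=(abs(X-.085)<.05)&(abs(Y-y)<.012); print(y,m.sum(),np.round(np.nanpercentile(W[...,2][m],[10,50,90]),4))
cv2.imwrite("pics/s3.png",cv2.resize(im[150:310,220:520,::-1],(800,427),interpolation=cv2.INTER_CUBIC))
```

```text
[ 0.47174419 -0.00208602  0.23291626] [ 0.54845296 -0.94329669  1.3637103 ]
0.07 223 [0.0762 0.0782 0.0797]
0.04 208 [0.0751 0.0771 0.0791]
0 217 [0.0752 0.077  0.0787]
-0.04 214 [0.0751 0.077  0.0793]
-0.065 217 [0.0763 0.0784 0.0804]
```

View pics/s3.png

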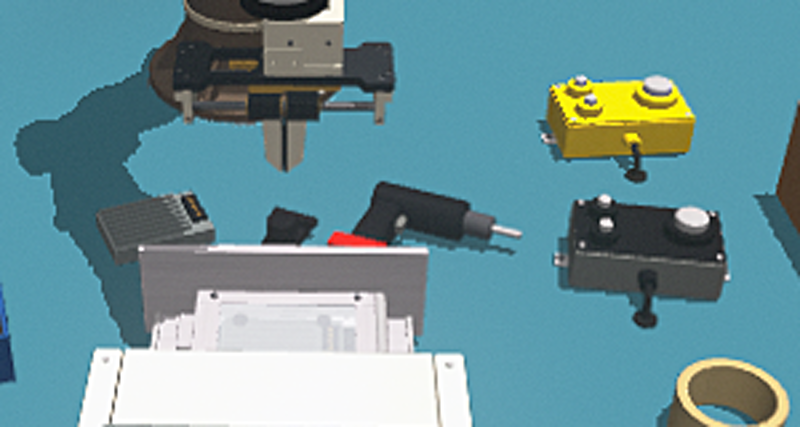

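The cover is flat: its outer face reads 77–78 mm across the whole width. Lowering, then pushing the tray.

>>> {"api": "carry_out", "payload": {
  "plan": [
    [0,0,-4,0,0],
    [0,0,-8,0,0],
    [0,0,-8.6,0,0],
    [0,0,-8.6,0,0],
    [1,-0.1,-8.6,0,0],
    [2,-0.25,-8.6,0,0],
    [2.7,-0.35,-8.6,0,0],
    [3.3,-0.45,-8.6,0,0],
    [3.9,-0.5,-8.6,0,0],
    [4.5,-0.6,-8.6,0,0],
    [5.1,-0.65,-8.6,0,0],
    [5.7,-0.75,-8.6,0,0],
    [6.3,-0.8,-8.6,0,0],
    [6.9,-0.9,-8.6,0,0],
    [7.5,-1,-8.6,0,0],
    [8.1,-1.05,-8.6,0,0],
    [8.7,-1.15,-8.6,0,0],
    [9.3,-1.2,-8.6,0,0]
  ]
}}

```text
clock: 8.65
position: [0.568, -0.0157, 0.1473]
ee_rot: [3.133, -0.209, 0.001]
force: [-3.6, -2.4, 2.1]
width: 0.004
```

>>> {"api": "carry_out", "payload": {
  "plan": [
    [0.6,-0.1,0,0,0],
    [1.2,-0.15,0,0,0],
    [1.8,-0.25,0,0,0],
    [2.4,-0.3,0,0,0],
    [3,-0.4,0,0,0],
    [3.6,-0.45,0,0,0],
    [4.2,-0.55,0,0,0],
    [4.8,-0.65,0,0,0],
    [5.4,-0.7,0,0,0],
    [6,-0.8,0,0,0],
    [6.6,-0.85,0,0,0],
    [7.1,-0.95,0,0,0],
    [7.6,-1,0,0,0],
    [8,-1.05,0,0,0],
    [8,-1.05,0,0,0]
  ]
}}

```text
clock: 10.15
position: [0.649, -0.026, 0.1474]
ee_rot: [3.133, -0.209, 0.003]
force: [-1.1, -1.3, -0.5]
width: 0.002
```

>>> {"api": "carry_out", "payload": {
  "plan": [
    [0.2,-0.03,0,0,0],
    [0.4,-0.05,0,0,0],
    [0.6,-0.08,0,0,0],
    [0.7,-0.1,0,0,0],
    [0.7,-0.1,0,0,0]
  ]
}}

```text
clock: 10.65
position: [0.6549, -0.0267, 0.1474]
ee_rot: [3.133, -0.208, -0.001]
force: [-8.5, 0.3, 4.4]
width: 0.002
```

>>> {"api": "carry_out", "payload": {
  "plan": [
    [0.15,-0.02,0,0,0],
    [0.3,-0.04,0,0,0],
    [0.4,-0.05,0,0,0],
    [0.4,-0.05,0,0,0],
    [0.4,-0.05,0,0,0]
  ]
}}

```text
clock: 11.15
position: [0.6553, -0.0266, 0.1474]
ee_rot: [3.133, -0.208, -0.013]
force: [-20.2, 0.1, 15.8]
width: -0.0
```

The tray is against its stop: 20 N with no further travel. I back off, look from the top, and check clearance by the button.

>>> {"api": "carry_out", "payload": {
  "plan": [
    [-2,0.25,0,0,0],
    [-5,0.65,0,0,0],
    [-6,0.8,4,0,0],
    [-8,3,8,0,0],
    [-10,7,11,0,0],
    [-11.5,12,11,0,0],
    [-13,16,11,0,0],
    [-13,16,11,0,0]
  ]
}}

```text
clock: 11.95
position: [0.5233, 0.1417, 0.2588]
ee_rot: [-3.133, 0.191, 0.01]
force: [0.9, -0.3, 0.3]
width: 0.005
```

Run:
```python
from h import *
s,im,d,c=grab("top"); print(s["position"],s["force"])
W=cloud("top",s,d,c); cv2.imwrite("pics/t2.png",im[...,::-1])
z=W[...,2]
m=(W[...,0]>.3)&(W[...,0]<.65)&(W[...,1]>.46)&(W[...,1]<.8)&(z>.06); P=W[m]; print("boxes",m.sum(),np.nanmin(P,0),np.nanmax(P,0))
v,u=np.mgrid[0:480,0:640]
m=(u>120)&(u<165)&(v>215)&(v<275)&(abs(z-.068)<.006);print("btn",m.sum(),np.median(W[m],0))
S=grab("scene"); W=cloud("scene",S[0],S[2],S[3]); np.save("sc.npy",W)
m=(abs(W[...,2]-.068)<.004)&(np.hypot(W[...,0]-.463,W[...,1]-.406)<.03); print("scene btn",m.sum(),W[m].mean(0), np.nanmax(W[m],0),np.nanmin(W[m],0))
m=(W[...,0]>.3)&(W[...,0]<.65)&(W[...,1]>.46)&(W[...,1]<.8)&(W[...,2]>.06); P=W[m]; print("boxes",m.sum(),np.nanmin(P,0),np.nanmax(P,0))
```

```text
[0.5232658  0.14173372 0.25882879] [ 0.9192871  -0.32243534  0.29832399]
boxes 8515 [0.33803977 0.53940741 0.06000494] [0.59733215 0.79535168 0.13094648]
btn 168 [0.4615041  0.40379257 0.06816511]
scene btn 80 [0.4696177  0.40216678 0.06933087] [0.4893022  0.41914495 0.07198636] [0.44746782 0.38048381 0.06417309]
boxes 6357 [0.3390347  0.53743984 0.06002988] [0.59900794 0.7998227  0.12519394]
```

View pics/t2.png

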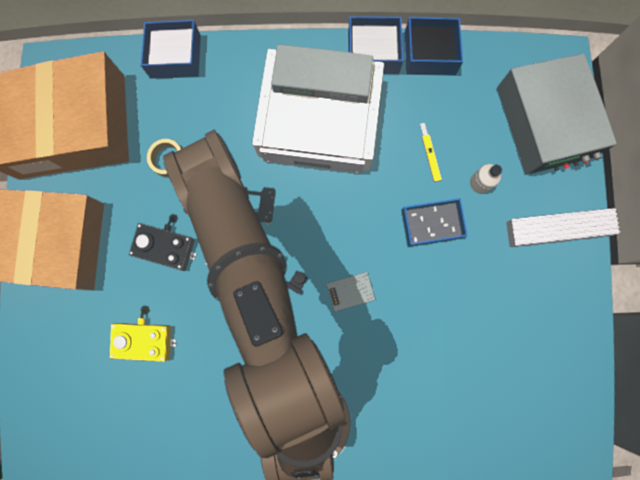

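The top view shows the tray plate flush at the front of the tester, the other items unmoved and the ctlbox clear at (162,245). Next I go above the start button.

>>> {"api": "carry_out", "payload": {
  "plan": [
    [-1,4,0,0,0],
    [-2,8,0,0,0],
    [-3,12,0,0,0],
    [-4,16,0,0,0],
    [-5,20,0,0,0],
    [-5.5,23,0,0,0],
    [-5.9,26.3,0,0,0],
    [-5.9,26.3,-3,0,0],
    [-5.9,26.3,-7,0,0],
    [-5.9,26.3,-9.9,0,0],
    [-5.9,26.3,-9.9,0,0],
    [-5.9,26.3,-9.9,0,0]
  ]
}}

```text
clock: 13.25
position: [0.4676, 0.3975, 0.1593]
ee_rot: [3.134, -0.204, -0.01]
force: [0.2, -0.0, 0.7]
width: 0.004
```

>>> {"api": "carry_out", "payload": {
  "plan": [
    [-0.3,0.7,0,0,0],
    [-0.3,0.7,0,0,0],
    [-0.3,0.7,-1,0,0],
    [-0.3,0.7,-1.8,0,0],
    [-0.3,0.7,-2.3,0,0],
    [-0.3,0.7,-2.6,0,0],
    [-0.3,0.7,-2.8,0,0],
    [-0.3,0.7,-2.8,0,0]
  ]
}}

```text
clock: 14.05
position: [0.4645, 0.4042, 0.1319]
ee_rot: [3.133, -0.205, -0.01]
force: [-2.3, -3.2, 7.4]
width: 0.003
```

>>> {"api": "carry_out", "payload": {
  "plan": [
    [0,0,-0.15,0,0],
    [0,0,-0.3,0,0],
    [0,0,-0.45,0,0],
    [0,0,-0.45,0,0]
  ]
}}

```text
clock: 14.45
position: [0.4645, 0.4043, 0.1311]
ee_rot: [3.133, -0.205, -0.008]
force: [-9.1, -11.4, 39.7]
width: 0.007
```

40 N with only about 2.4 mm of travel is suspicious, so I back off and look.

>>> {"api": "carry_out", "payload": {
  "plan": [
    [0,0,0.15,0,0],
    [0,0,0.15,0,0]
  ]
}}

```text
clock: 14.65
position: [0.4646, 0.4045, 0.1339]
ee_rot: [3.134, -0.205, -0.006]
force: [-0.8, 0.0, 2.7]
width: 0.005
```

Run:
```python
from h import *
s,im,d,c=grab("scene"); print(s["position"],s["force"],s["ft_torque"])
cv2.imwrite("pics/s4.png",cv2.resize(im[150:300,400:600,::-1],(800,600),interpolation=cv2.INTER_CUBIC))
```

```text
[0.46456933 0.40450475 0.13387241] [-0.82837015  0.0213881   2.69972532] [-0.07519461  0.2114511  -0.02147917]
```

View pics/s4.png

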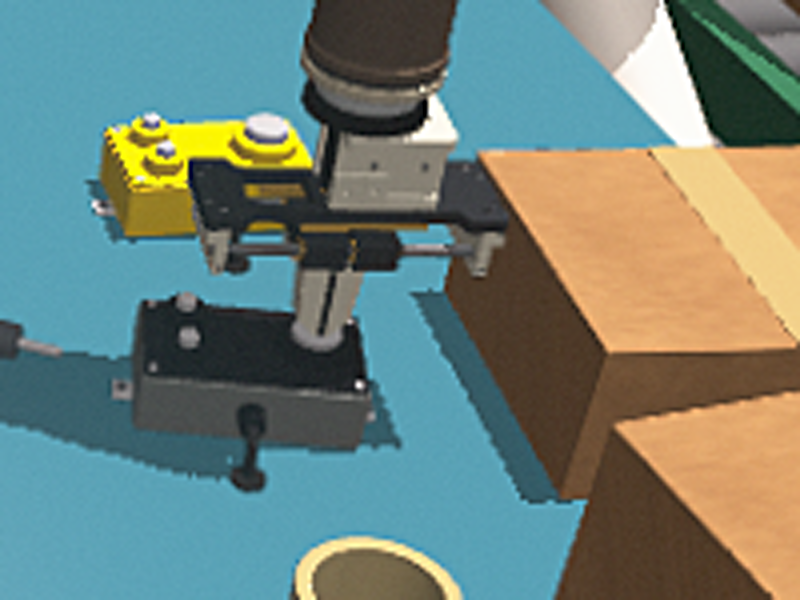

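The fingertip sits on the button and the body is clear of the carton. I check where contact begins to settle the z offset, because a full press should travel 6 mm from contact to the hard stop.

>>> {"api": "carry_out", "payload": {
  "plan": [
    [0,0,0.15,0,0],
    [0,0,0.15,0,0],
    [0,0,0.15,0,0]
  ]
}}

```text
clock: 15.0
position: [0.4646, 0.4045, 0.1347]
ee_rot: [3.134, -0.205, -0.007]
force: [0.3, -0.8, 3.2]
width: 0.003
```

>>> {"api": "carry_out", "payload": {
  "plan": [
    [0,0,0.15,0,0],
    [0,0,0.15,0,0],
    [0,0,0.15,0,0]
  ]
}}

```text
clock: 15.3
position: [0.4646, 0.4045, 0.1361]
ee_rot: [3.134, -0.205, -0.007]
force: [-0.9, 0.5, 2.0]
width: 0.003
```

>>> {"api": "carry_out", "payload": {
  "plan": [
    [0,0,0.5,0,0],
    [0,0,0.5,0,0],
    [0,0,0.5,0,0]
  ]
}}

```text
clock: 15.6
position: [0.4646, 0.4045, 0.1412]
ee_rot: [3.134, -0.205, -0.007]
force: [0.2, -0.6, -0.3]
width: 0.003
```

Run:
```python
from h import *
s,im,d,c=grab("wrist"); W=cloud("wrist",s,d,c); print(s["position"],s["force"])
cv2.imwrite("pics/w1.png",im[...,::-1]); np.save("w1.npy",W)
z=W[...,2]
for lo,hi,r in((.045,.056,.09),(.056,.064,.04),(.064,.078,.03)):
    m=(z>lo)&(z<hi)&(np.hypot(W[...,0]-.463,W[...,1]-.405)<r); print(lo,hi,m.sum(),np.round(np.median(W[m],0),4) if m.any() else '')
```

```text
[0.46463383 0.40447999 0.14115872] [ 0.217811   -0.57973604 -0.25159385]
0.045 0.056 17219 [0.4871 0.3722 0.0492]
0.056 0.064 2394 [0.4822 0.4022 0.0611]
0.064 0.078 1027 [0.4782 0.4031 0.0705]
```

View pics/w1.png

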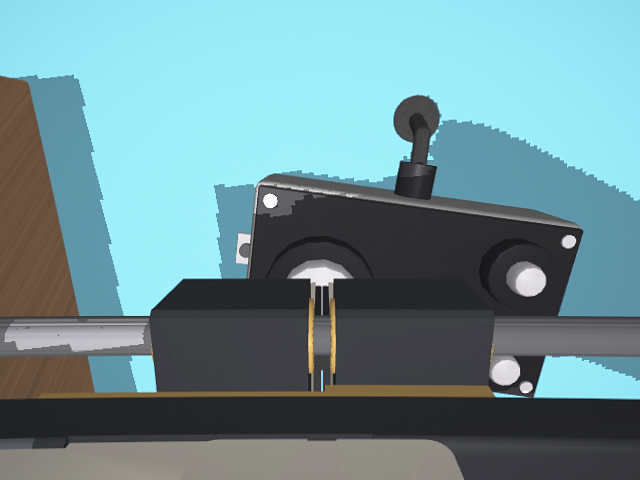

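Contact begins at about 0.071 and the hard stop was at 0.0656, so the travel was about 6 mm. The collar is about 9 mm below the button top, so it was the button itself that bottomed. I retreat and do a final check.

>>> {"api": "carry_out", "payload": {
  "plan": [
    [0,0,3,0,0],
    [0,0,7,0,0],
    [0,0,11,0,0],
    [-2,-4,14,0,0],
    [-5,-8,14,0,0],
    [-8,-12,14,0,0],
    [-8,-12,14,0,0],
    [-8,-12,14,0,0]
  ]
}}

```text
clock: 16.45
position: [0.3842, 0.2834, 0.2814]
ee_rot: [3.133, -0.207, -0.006]
force: [0.5, 0.1, 0.1]
width: 0.006
```

Run:
```python
from h import *
s,im,d,c=grab("top"); W=cloud("top",s,d,c); print(s["position"],s["force"])
S,im2,d2,c2=grab("scene"); V=cloud("scene",S,d2,c2)
cv2.imwrite("pics/f.png",np.hstack([cv2.resize(im,(400,300)),cv2.resize(im2,(400,300))])[...,::-1])
a=np.radians(-7.5);ex=np.array([np.cos(a),np.sin(a)]);ey=np.array([-ex[1],ex[0]])
q=W[...,:2]-[.677,-.030]; X=q@ex;Y=q@ey;z=W[...,2]
m=(abs(Y)<.12)&(z>.1)&(z<.118)&(X<.02)&(X>-.2); print("plate top X",m.sum(),np.percentile(X[m],[5,50,95]))
for n,A in(("top",W),("scene",V)):
    m=(np.hypot(A[...,0]-.464,A[...,1]-.405)<.012); print(n,"btn z",m.sum(),np.nanmedian(A[...,2][m]))
    B=np.load(n+"0.npy"); m=(np.hypot(B[...,0]-.464,B[...,1]-.405)<.012); print(" before",np.nanmedian(B[...,2][m]))
```

```text
[0.38416123 0.28335152 0.28136817] [0.51407322 0.09447854 0.09167759]
plate top X 491 [-0.01262359 -0.00849279 -0.00198657]
top btn z 0 nan
 before 0.07319901486519013
scene btn z 42 0.07128444479173451
 before 0.07128791390319895
  return np.nanmean(a, axis, out=out, keepdims=keepdims)
```

View pics/f.png

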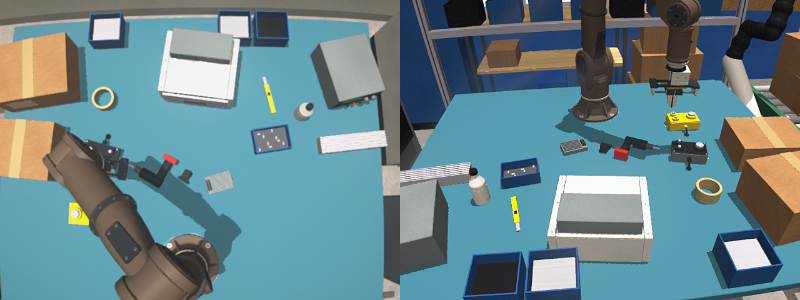

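Both views show the tray home, with its face 12–13 mm in front of the housing. The button is back up at 0.071 m, the same as before the press, and the bench items haven't moved. Handing in.

```bash
python3 -c "
from cell import arm
print(arm.sign_off())"
```

```text
the job is handed in; nothing more can be done
None
```

The job is done and handed in at about 16.5 s on the clock: cover shut, tray home, start button pressed and released, in that order.

- **Cover:** I pushed it over and pressed it until the force reached 18.6 N. Depth then read 77–78 mm across the cover, against a nominal 79 mm.
- **Tray:** I pushed it slowly to its stop, which held at 20 N with no further travel. Its front face stands about 12.6 mm in front of the housing, against a nominal 12 mm.
- **Start button:** It bottomed on one press. Contact began at about 71 mm and it stopped hard at 65.6 mm, so roughly 6 mm of travel. It is back up at 71.3 mm, the same as before the press.
- **Other items:** The small keys were not touched, and the last pictures show the other items where they were.

**Checks that disagreed:**
- The button and its stop read about 3 mm higher than stated, in both the cameras and the arm. I took full travel from the 6 mm difference and the hard stop, not from absolute height.
- The button press peaked at about 40 N (39.7 N measured) through the fingertips, more than needed. The gripper body looked clear of everything.
- In the final top view the arm hid the button, so only the scene camera confirmed that it had come back up.

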